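# Make up a sampling kit and peel its tray off the nested stack

## Task

Make up a sampling kit in the top tray of the stack: lay the spatula flat in its empty compartment, blade in the wide end. Then peel that tray, spatula and forceps lying in it, off the stack it clings to by first raising only its grip corner while the opposite corner stays down, leaving the rest of the stack standing in place. Finish while holding the tray level and still, by the robot alone, above the middle of the notebook, 15 to 35 cm over the bench; leave the petri dish, beaker and bottle alone.

Things in the scene. Friction and masses are not known exactly. Their poses are not given: they have to be found in the camera images.
- kit_tray: Grey formed tray on top of the stack, 204 x 154 mm, 0.06 kg empty. Origin: its middle, under the well's floor (25 mm over the bench when nested); x lengthwise, y across, z up. Floor top at z 2.5 mm, rim top 14.5 mm. Well: x -60 to +82, y -57 to +57 mm. The -x end is a flat land at rim height; the corner grip stands on it at the (-x,+y) corner.
- tray_grip (a point): Corner grip of that tray: raised rib 30 mm long, 10 mm wide, from the rim top (tray z 14.5 mm) up to z 33 mm. This point: its middle, tray (-78, 50, 24) mm; axes as the tray's. It lies along the tray's diagonal to the far corner, turned -0.605 rad from tray x seen from above. Pinch across the 10 mm from above, fingertips about 2 mm over the rim.
- tray_far_corner (a point): The far corner, diagonally across from the grip, under the rim where it sits on the stack: tray (94, -69, 12) mm; axes as the tray's. In peeling, the tray turns about this corner: grip pinched, turn the hand slowly along with the tray about the level line through here square to the diagonal, about 14 degrees, then lift clear, then level it.
- tray_slot (a point): Middle of the empty spatula compartment, on the floor's top: tray (11, -24, 2.5) mm; axes as the tray's. Ribs 7 mm high: at x -66 to -30 mm from here two 18 mm apart for the handle, at x +23 to +63 two 30 mm apart for the blade; the gap between is for the fingers. The spatula's origin belongs on this point (5 mm play lengthwise), blade towards +x.
- spatula: Flat-bottomed lab spatula, 132 mm long, 0.04 kg, lying on the bench left of the stack: black handle 13 x 13 mm from x -66 to +12 mm, steel blade 24 mm wide, 3 mm thick, from x +12 to +66 mm with a round end. Origin: middle of its length, underside; x points to the blade's tip, z up. It balances 1 mm behind the origin; pinch the handle across at x = -4 mm.
- spatula_tip (a point): The end of the spatula's blade, 66 mm from its origin along +x.
- forceps: Steel forceps, 120 x 18 x 9 mm, already lying in the tray's other compartment (tray y +30 mm); they must stay lying there. Origin: near the middle, underside; x lengthwise.
- tray_stack: The nine trays below, stuck tight as one loose block of 0.45 kg, rim 37 mm high. Origin: middle, on the bench; axes as the top tray's while nested. Six springy snaps on its +x and -y edges hold the top tray's skirt; each lets go after about 2 mm of lift at about 1.5 N. Straight up all hold at once and the block is hitched up and drops back; from the grip corner they go one by one.
- lab_notebook: Spiral-bound lab notebook lying flat, white written page up, fixed, 210 x 152 mm and 14 mm thick, left of the stack. Origin: its middle, on the bench.
- petri_dish: Petri dish with lid, 59 mm across, 15 mm high, right of the stack. Leave it alone. Origin: middle of its underside.
- beaker: Small glass beaker, 45 mm across, 59 mm high, behind the work. Leave it alone. Origin: middle of its underside.
- reagent_bottle: Small white screw-cap reagent bottle, 46 mm across, 85 mm high, behind the work. Leave it alone. Origin: middle of its underside.

How it is judged:
By the outcome, as a careful person would: the job done as asked, in the order asked, and still so for the second after the job is handed in, while the arm keeps its last pose, push and grip.
It also fails if it takes over 66 s, if anything falls off the work surface, if the arm or the gripper's body presses on something with over 40 N, if the wrist force passes 120 N, or if a joint passes its speed limit or range.

## Robot

A 6-joint arm with a two-finger parallel gripper is mounted at the origin on a cart in front of the work surface, level with it; the furniture and walls round the work are solid. World frame = base frame: x ahead of the robot, y to its left, z up, the work surface at z = 0. Lengths are in m, angles in rad, forces in N, time in s.
With the tool pointing down it reaches from about 0.35 to 0.775 m from the base axis. Payload 5.5 kg.
Tool frame: the origin (TCP) lies where the fingers leave the gripper's body, on its centre line; the fingertips stand 73 mm ahead of it and the grasp point (between the pads) lies 54 mm ahead of it; z points along the fingers, y is the direction in which the jaws open and shut (so a half turn about z gives the same grasp; the last joint's range is limited). The gripper opens to 85 mm and grips with 20 to 120 N. Pads are 22 mm wide; open, the fingers measure 114 mm over their backs; the gripper's body (76 mm by 85 mm) begins 54 mm behind the grasp point. The pads swing forward as they close: fully open they stand 13 mm farther back than shut.
Start: joints at [-1.297, 0.313, 0.046, 1.304, 0, 1.431], TCP at [0.231, -0.527, 0.304] pointing down, gripper open.
Joint ranges: [-2.76, 2.76], [-0.86, 1.69], [-1.03, 1.26], [-2.2, 2.34], [-1.47, 1.5], [-3.14, 3.14]. Speed limits (rad/s): [2.57, 2.57, 3.14, 3.14, 3.14, 3.14].

## Interface

Orientations are given as a unit quaternion [w, x, y, z].
In Python, from workcell import env, read_camera, job, cut_out gives the robot as it stands.
- The arm moves only by the tool servo_tool, never from a script. Its argument "deltas" is a list of rows, each an object of numbers: "dx", "dy", "dz": the shift along the world's x, y, z in mm; "rx", "ry", "rz": the turn, a rotation vector about the world's x, y, z in rad; "fingers": the closure, from -1 (fully open) to 1 (shut). A call has 1 to 8 rows; each row shifts and turns the commanded pose from where the row before left it; what a row does not reach is not made up. A row lasts 1/10 s, in which the tool goes at most 50 mm and 8.59 degrees, less where a joint would pass 70% of its speed; a pose out of reach is approached as far as the arm can. A call is refused whole if a number of a shift passes 50 or a number of a turn 0.15, either way. A call with a gripper value outside its range is refused whole. The fingers move at their own pace and stop on an object; "newtons" is the grip in N (left out, the last holds). Time passes only in rows, so rows that do not move let the fingers close. It gives the time, the measured TCP pose, the force and the opening at its end, in the units of the state.
- env.get_state(): the state, without advancing time (a new reading comes with each control period).
- read_camera(name): name is "side" or "top"; returns a dict with "img" (384x512x3 uint8, red, green, blue), "intrinsics" (3x3 intrinsics, pixels), "extrinsics" (4x4, takes a point from camera to world coordinates). Camera axes: x right, y down, z forward; pixel columns grow to the right and rows downward; lengths in m; the calibration is good to about 2 mm. A picture is of the moment at which its call begins. There is no depth.
- job.hand_in(): hands the job in, once; it reports no verdict.
Trained networks look in the newest picture that a camera, given by its name, has taken for a name from the list of things; names that differ only in an ending like _2 or _b are one class to them, and where a whole thing is asked for, a point or a joint stands for the part that bears it (a point fixed in the world has none). Each returns a list of dicts, best first, with "confidence" (0 to 1); they miss things now and then, are a little off and sometimes report something else, mostly with a low value. They report only what shows in the picture. A call takes as long as a camera call.
- cut_out(target, camera): "region" (384x512 bool, what is visible of it) and "extent" ([left, top, right, bottom] in pixels, round what is visible of it).
The state is a dict: "clock": time; "joint_pos": joint angles; "qvel": joint speeds; "tau": joint torques, N m; "tcp_pos": TCP position; "orientation": TCP orientation; "wrist_force": force on the tool from outside, world axes, zero at the start; "ft_torque": the same for the moment, N m; "finger_gap": finger opening in m.
Only numpy, scipy, OpenCV 4.12 (cv2) and the standard library are available. Lean on these libraries where they do the work, as an engineer would, in place of code of your own. Each camera call takes 0.05 s, during which the arm holds its last target. There are 200 camera calls.

## Working session

There is one attempt and no reset: what is moved stays moved. The work goes in short steps, Python scripts to look and compute and a tool call to move; the robot and the scene stay as the last step left them, time stands still between calls to the robot, and variables do not carry over. Pictures are saved under pics/ and viewed, about 8 in all and at most 12, crops included, and the job is handed in when it is done.

Besides the shell and the picture viewer there is one more tool, called after "Call:" as name(argument=value, ...), one argument or row to a line, values as JSON. servo_tool: Moves the arm, as the interface text tells. Its arguments: {"type":"object","properties":{"deltas":{"type":"array"},"newtons":{"type":"number"}},"required":["deltas"]}

```bash
mkdir -p pics; ls; cat > h.py <<'E'
import numpy as np, cv2
from workcell import env, read_camera, job, cut_out
def px2w(c,uv,z):
    K,T=np.array(c["intrinsics"]),np.array(c["extrinsics"])
    uv=np.atleast_2d(uv).astype(float)
    d=np.c_[uv,np.ones(len(uv))]@np.linalg.inv(K).T@T[:3,:3].T
    o=T[:3,3]; return o+d*((z-o[2])/d[:,2])[:,None]
def w2px(c,P):
    K,T=np.array(c["intrinsics"]),np.linalg.inv(np.array(c["extrinsics"]))
    q=(np.atleast_2d(P)@T[:3,:3].T+T[:3,3])@K.T; return q[:,:2]/q[:,2:]
def save(c,n,f=1,box=None):
    im=c["img"][:,:,::-1]
    if box: im=im[box[1]:box[3],box[0]:box[2]]
    cv2.imwrite("pics/"+n,cv2.resize(im,None,fx=f,fy=f,interpolation=cv2.INTER_CUBIC))
E
python3 - <<'E'
from h import *
print(env.get_state())
for n in("top","side"):
    c=read_camera(n); save(c,n+"0.png",1.5)
    print(n,np.array(c["extrinsics"]).round(3).tolist(),np.array(c["intrinsics"]).round(1).tolist())
    for t,z in(("kit_tray",.037),("spatula",.006),("forceps",.03),("tray_stack",.037),("lab_notebook",.014),("petri_dish",.015),("beaker",.03),("reagent_bottle",.04)):
        for r in cut_out(t,n)[:2]:
            ys,xs=np.nonzero(r["region"]); rc=cv2.minAreaRect(np.c_[xs,ys].astype(np.float32))
            print(t,round(r["confidence"],2),r["extent"],len(xs),"box w:",px2w(c,cv2.boxPoints(rc),z)[:,:2].round(3).tolist(), "cen",px2w(c,[xs.mean(),ys.mean()],z)[0,:2].round(3))
E
```

```text
pics
{'clock': 0.0, 'joint_pos': array([-1.29658418e+00,  3.13991580e-01,  4.49993394e-02,  1.30359855e+00,
        1.05214466e-05,  1.43122989e+00]), 'qvel': array([ 9.30792228e-05,  1.04436538e-03, -7.14395193e-04, -4.01142745e-04,
        7.47223920e-04, -1.41565047e-03]), 'tau': array([ 2.05478591e-04, -4.80620921e+01,  2.98536676e+01,  1.92865531e-02,
       -5.37056428e-05, -2.81146072e-06]), 'tcp_pos': array([ 0.23110095, -0.52610912,  0.3030221 ]), 'orientation': array([-8.95552615e-04,  9.78674246e-01,  2.05416444e-01, -5.51097455e-05]), 'wrist_force': array([0.25502778, 0.12108927, 0.14924338]), 'ft_torque': array([ 0.01981204, -0.05228085,  0.00398751]), 'finger_gap': 0.08553151749292719}
top [[-0.019, -0.993, 0.113, 0.485], [-1.0, 0.02, 0.004, -0.076], [-0.006, -0.113, -0.994, 1.066], [0.0, 0.0, 0.0, 1.0]] [[360.9, 0.0, 258.2], [0.0, 360.9, 193.4], [0.0, 0.0, 1.0]]
kit_tray 0.9 [289.1, 162.2, 346.0, 239.1] 1980 box w: [[0.49, -0.147], [0.691, -0.179], [0.668, -0.333], [0.467, -0.298]] cen [ 0.568 -0.238]
spatula 0.51 [218.7, 189.8, 233.0, 229.6] 250 box w: [[0.502, 0.056]
[... 2098 characters left out ...]
0.89 [192.8, 286.4, 303.5, 364.2] 6718 box w: [[0.641, 0.364], [0.668, 0.206], [0.424, 0.202], [0.434, 0.357]] cen [0.536 0.29 ]
petri_dish 0.61 [296.4, 146.9, 310.6, 157.2] 170 box w: [[0.504, -0.456], [0.446, -0.466], [0.443, -0.39], [0.498, -0.38]] cen [ 0.474 -0.421]
beaker 0.77 [164.3, 249.1, 181.2, 277.4] 497 box w: [[0.785, 0.131], [0.743, 0.116], [0.706, 0.204], [0.745, 0.217]] cen [0.744 0.168]
reagent_bottle 0.75 [189.2, 204.0, 205.7, 236.8] 514 box w: [[0.769, -0.034], [0.724, -0.05], [0.682, 0.075], [0.724, 0.089]] cen [0.723 0.025]
reagent_bottle 0.74 [226.1, 153.0, 299.8, 189.2] 1029 box w: [[0.691, -0.176], [0.706, -0.347], [0.474, -0.295], [0.483, -0.137]] cen [ 0.572 -0.223]
```

View pics/top0.png

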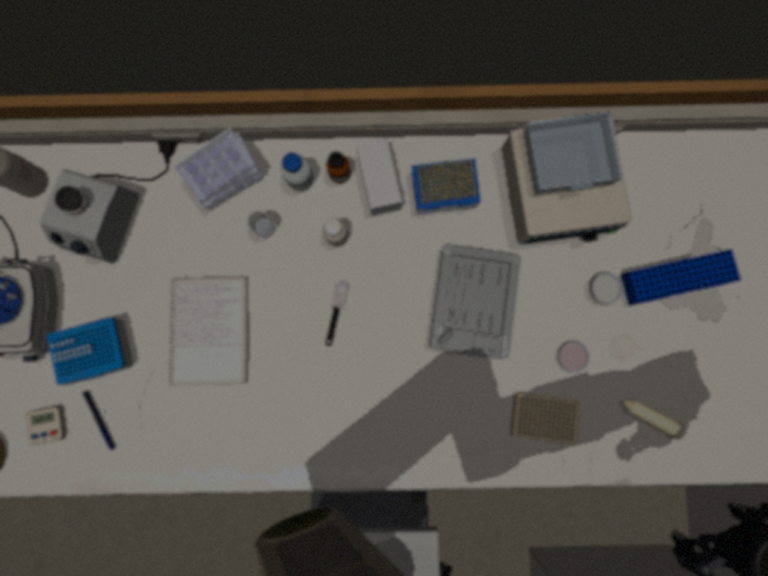

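```bash
python3 - <<'E'
import cv2,numpy as np
im=cv2.imread("pics/top0.png"); a=im[225:375,410:540]
im=im
b=im[270:360,310:370]
A=cv2.resize(a,(520,600),interpolation=cv2.INTER_CUBIC);B=cv2.resize(b,(280,420),interpolation=cv2.INTER_CUBIC)
B=cv2.copyMakeBorder(B,0,180,0,0,cv2.BORDER_CONSTANT)
cv2.imwrite("pics/crop0.png",np.hstack([A,B]))
E
```

```text
(no output)
```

View pics/crop0.png

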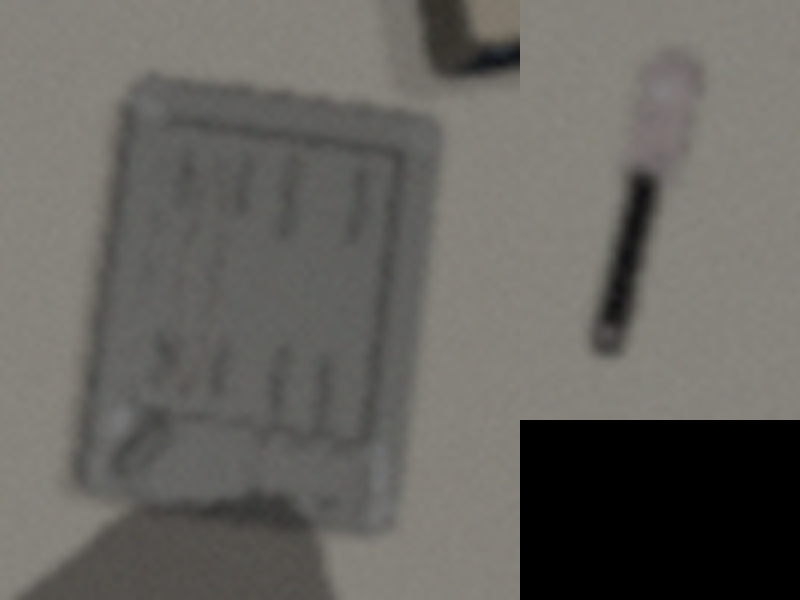

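The top view shows the tray at about (475,300) of 768, with its grip at the lower-left, nearest the robot. The spatula is at (337,313), with its blade pointing away from the robot (+x). The notebook is at (208,330). Next I'll refine the spatula and tray poses.

```bash
python3 - <<'E'
from h import *
c=read_camera("top"); s=read_camera("side")
cr=np.array([[130,78],[440,118],[393,535],[75,488]])
p=((cr+.5)/4+[410,225])/1.5-.5
print("rim corners",px2w(c,p,.0395)[:,:2].round(4).tolist())
g=px2w(c,((np.array([[140,445]])+.5)/4+[410,225])/1.5-.5,.055); print("grip",g.round(4))
for n,k in(("top",c),("side",s)):
    g=cv2.cvtColor(k["img"],cv2.COLOR_RGB2GRAY).astype(float)
    e=k; b=(212,184,240,236) if n=="top" else (228,226,288,252)
    m=np.zeros_like(g,bool); m[b[1]:b[3],b[0]:b[2]]=g[b[1]:b[3],b[0]:b[2]]<0.55*np.median(g[b[1]:b[3],b[0]:b[2]])
    ys,xs=np.nonzero(m); rc=cv2.minAreaRect(np.c_[xs,ys].astype(np.float32))
    print(n,"handle",len(xs),px2w(k,cv2.boxPoints(rc),.0065 if n=="top" else .0065)[:,:2].round(4).tolist(),"cen",px2w(k,[xs.mean(),ys.mean()],.0075)[0,:2].round(4))
    if n=="top": print(px2w(c,[225,192],.003))
# side crops
save(s,"side1.png",7,(218,148,312,200)); 
E
```

```text
rim corners [[0.6894, -0.1786], [0.6668, -0.3267], [0.4686, -0.2953], [0.4935, -0.1466]]
grip [[ 0.5127 -0.1763  0.055 ]]
top handle 91 [[0.5042, 0.0519], [0.5752, 0.0349], [0.5724, 0.0237], [0.5014, 0.0408]] cen [0.5407 0.0373]
[[0.61220657 0.02694843 0.003     ]]
side handle 192 [[0.628, 0.0348], [0.6287, 0.0072], [0.5021, 0.0293], [0.5041, 0.0556]] cen [0.545 0.037]
```

View pics/side1.png

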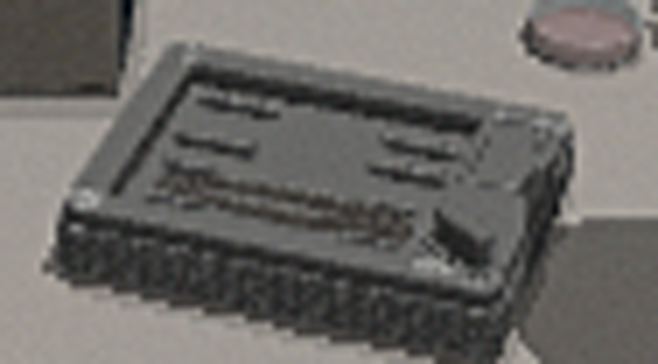

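Call:
servo_tool(
  deltas=[
    {"dx": 30, "dy": 45, "rz": 0.14},
    {"dx": 30, "dy": 45, "rz": 0.14},
    {"dx": 30, "dy": 45, "rz": 0.14},
    {"dx": 30, "dy": 45, "rz": 0.14},
    {"dx": 30, "dy": 45, "rz": 0.14},
    {"dx": 30, "dy": 45, "rz": 0.14},
    {"dx": 30, "dy": 45, "rz": 0.14},
    {"dx": 30, "dy": 45, "rz": 0.14},
  ],
)

```text
invalid input at $.deltas[0]: expected keys dx, dy, dz, rx, ry, rz, fingers
```

The side view confirms the layout: the grip rib is at the near-right corner (462,240), the forceps lie along the near side, and the compartment ribs are on the far side. I'll resend the move with every key filled in.

Call:
servo_tool(
  deltas=[
    {"dx": 20, "dy": 33, "dz": 0, "rx": 0, "ry": 0, "rz": 0.146, "fingers": -1},
    {"dx": 20, "dy": 33, "dz": 0, "rx": 0, "ry": 0, "rz": 0.146, "fingers": -1},
    {"dx": 20, "dy": 33, "dz": 0, "rx": 0, "ry": 0, "rz": 0.146, "fingers": -1},
    {"dx": 20, "dy": 33, "dz": 0, "rx": 0, "ry": 0, "rz": 0.146, "fingers": -1},
    {"dx": 20, "dy": 33, "dz": 0, "rx": 0, "ry": 0, "rz": 0.146, "fingers": -1},
    {"dx": 20, "dy": 33, "dz": 0, "rx": 0, "ry": 0, "rz": 0.146, "fingers": -1},
    {"dx": 20, "dy": 33, "dz": 0, "rx": 0, "ry": 0, "rz": 0.146, "fingers": -1},
    {"dx": 20, "dy": 33, "dz": 0, "rx": 0, "ry": 0, "rz": 0.146, "fingers": -1},
  ],
)

```text
clock: 1.8
tcp_pos: [0.3918, -0.2611, 0.3042]
orientation: [0.0, 0.701, 0.713, 0.0]
wrist_force: [1.1, -0.5, 0.2]
finger_gap: 0.0852
```

Call:
servo_tool(
  deltas=[
    {"dx": 20, "dy": 33, "dz": -20, "rx": 0, "ry": 0, "rz": 0.147, "fingers": -0.6},
    {"dx": 20, "dy": 33, "dz": -20, "rx": 0, "ry": 0, "rz": 0.147, "fingers": -0.6},
    {"dx": 20, "dy": 33, "dz": -20, "rx": 0, "ry": 0, "rz": 0.147, "fingers": -0.4},
    {"dx": 20, "dy": 33, "dz": -20, "rx": 0, "ry": 0, "rz": 0.147, "fingers": -0.2},
    {"dx": 20, "dy": 33, "dz": -20, "rx": 0, "ry": 0, "rz": 0.147, "fingers": 0},
    {"dx": 20, "dy": 33, "dz": -20, "rx": 0, "ry": 0, "rz": 0.147, "fingers": 0},
    {"dx": 20, "dy": 33, "dz": -20, "rx": 0, "ry": 0, "rz": 0.147, "fingers": 0},
    {"dx": 20, "dy": 33, "dz": -20, "rx": 0, "ry": 0, "rz": 0.147, "fingers": 0},
  ],
)

```text
clock: 2.6
tcp_pos: [0.552, 0.003, 0.1433]
orientation: [0.0, 0.188, 0.982, 0.0]
wrist_force: [1.1, -0.7, 0.2]
finger_gap: 0.0429
```

Call:
servo_tool(
  deltas=[
    {"dx": 12, "dy": 30, "dz": 0, "rx": 0, "ry": 0, "rz": 0.14, "fingers": 0},
    {"dx": 0, "dy": 0, "dz": 0, "rx": 0, "ry": 0, "rz": 0, "fingers": 0},
    {"dx": 0, "dy": 0, "dz": 0, "rx": 0, "ry": 0, "rz": 0, "fingers": 0},
  ],
)

```text
clock: 2.9
tcp_pos: [0.5633, 0.0321, 0.1437]
orientation: [-0.0, 0.121, 0.993, -0.0]
wrist_force: [-0.4, 0.0, 0.7]
finger_gap: 0.0428
```

Call:
servo_tool(
  newtons=40,
  deltas=[
    {"dx": 0, "dy": 0, "dz": -30, "rx": 0, "ry": 0, "rz": 0, "fingers": 0},
    {"dx": 0, "dy": 0, "dz": -25, "rx": 0, "ry": 0, "rz": 0, "fingers": 0.2},
    {"dx": 0, "dy": 0, "dz": -11, "rx": 0, "ry": 0, "rz": 0, "fingers": 0.3},
    {"dx": 0, "dy": 0, "dz": 0, "rx": 0, "ry": 0, "rz": 0, "fingers": 1},
    {"dx": 0, "dy": 0, "dz": 0, "rx": 0, "ry": 0, "rz": 0, "fingers": 1},
    {"dx": 0, "dy": 0, "dz": 0, "rx": 0, "ry": 0, "rz": 0, "fingers": 1},
    {"dx": 0, "dy": 0, "dz": 0, "rx": 0, "ry": 0, "rz": 0, "fingers": 1},
    {"dx": 0, "dy": 0, "dz": 0, "rx": 0, "ry": 0, "rz": 0, "fingers": 1},
  ],
)

```text
clock: 3.7
tcp_pos: [0.5637, 0.0314, 0.0788]
orientation: [0.001, 0.122, 0.993, 0.0]
wrist_force: [0.0, 0.2, -0.2]
finger_gap: 0.0117
```

Call:
servo_tool(
  deltas=[
    {"dx": 0, "dy": 0, "dz": 20, "rx": 0, "ry": 0, "rz": 0, "fingers": 1},
    {"dx": 0, "dy": 0, "dz": 30, "rx": 0, "ry": 0, "rz": 0, "fingers": 1},
    {"dx": 0, "dy": 0, "dz": 30, "rx": 0, "ry": 0, "rz": 0, "fingers": 1},
    {"dx": 4, "dy": -30, "dz": 0, "rx": 0, "ry": 0, "rz": 0.02, "fingers": 1},
    {"dx": 3, "dy": -40, "dz": 0, "rx": 0, "ry": 0, "rz": 0.01, "fingers": 1},
    {"dx": 3, "dy": -40, "dz": 0, "rx": 0, "ry": 0, "rz": 0.01, "fingers": 1},
    {"dx": 3, "dy": -45, "dz": 0, "rx": 0, "ry": 0, "rz": 0.02, "fingers": 1},
    {"dx": 3, "dy": -45, "dz": 0, "rx": 0, "ry": 0, "rz": 0.02, "fingers": 1},
  ],
)

```text
clock: 4.5
tcp_pos: [0.5793, -0.1699, 0.1585]
orientation: [0.0, 0.081, 0.997, -0.0]
wrist_force: [0.4, 0.3, -0.7]
finger_gap: 0.0116
```

Call:
servo_tool(
  deltas=[
    {"dx": 3, "dy": -40, "dz": 0, "rx": 0, "ry": 0, "rz": 0, "fingers": 1},
    {"dx": 0, "dy": -33, "dz": 0, "rx": 0, "ry": 0, "rz": 0, "fingers": 1},
    {"dx": 0, "dy": -20, "dz": -10, "rx": 0, "ry": 0, "rz": 0, "fingers": 1},
    {"dx": 0, "dy": 0, "dz": -10, "rx": 0, "ry": 0, "rz": 0, "fingers": 1},
    {"dx": 0, "dy": 0, "dz": 0, "rx": 0, "ry": 0, "rz": 0, "fingers": 1},
    {"dx": 0, "dy": 0, "dz": 0, "rx": 0, "ry": 0, "rz": 0, "fingers": 1},
  ],
)

```text
clock: 5.1
tcp_pos: [0.5816, -0.2597, 0.137]
orientation: [-0.001, 0.081, 0.997, 0.001]
wrist_force: [-0.3, -0.0, -0.0]
finger_gap: 0.0115
```

```bash
python3 - <<'E'
from h import *
s=read_camera("side"); t=read_camera("top")
A=s["img"][130:210,205:320]; B=t["img"][150:250,275:355]
A=cv2.resize(A,(460,320),interpolation=cv2.INTER_CUBIC); B=cv2.resize(B,(320,400),interpolation=cv2.INTER_CUBIC)
A=cv2.copyMakeBorder(A,0,80,0,0,cv2.BORDER_CONSTANT)
cv2.imwrite("pics/hold.png",np.hstack([A,B])[:,:,::-1])
S=env.get_state(); print(S["tcp_pos"],S["orientation"],S["finger_gap"])
# tray corners from earlier side crop
cr=np.array([[185,45],[75,205],[490,290],[570,125]]);p=(cr+.5)/7-.5+[218,148]
print("side rim",px2w(s,p,.0395)[:,:2].round(4).tolist())
# handle end in the two views, blade tip prediction
for n in("top","side"):
    for r in cut_out("spatula",n)[:2]: print(n,r["confidence"],r["extent"])
E
```

```text
[ 0.582389   -0.25989635  0.13804058] [-1.35717752e-04  8.08021215e-02  9.96730124e-01  2.44075050e-04] 0.011401783542688922
side rim [[0.6618, -0.3294], [0.686, -0.1878], [0.5006, -0.1575], [0.4746, -0.2918]]
top 0.44 [322.5, 177.4, 329.9, 175.6]
side 0.52 [243.5, 156.7, 283.7, 166.3]
```

View pics/hold.png

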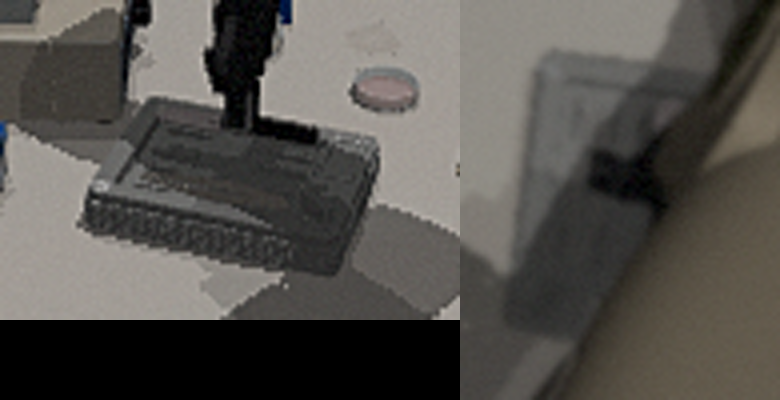

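```bash
python3 - <<'E'
from h import *
s=read_camera("side"); t=read_camera("top")
def side(p): return (np.array(p)+.5)/7-.5+[218,148]
def top(p): return ((np.array(p)+.5)/4+[410,225]+.5-.5)/1.5-.17
b=px2w(s,side([[228,127],[415,161],[240,107],[217,147],[425,147],[405,175]]),.031)[:,:2]; a=px2w(t,top([[324,200],[304,388]]),.033)[:,:2]
for n,q in(("side",b),("top",a)):
    d=q[0]-q[1]; y=np.arctan2(d[1],d[0]); R=np.array([[np.cos(y),-np.sin(y)],[np.sin(y),np.cos(y)]])
    print(n,q.round(4).tolist(),"yaw",round(y,3),"slot",(q.mean(0)-R@[ -2.5e-3+0,0]+0*R[0]).round(4),np.linalg.norm(d).round(4))
# spatula in side image: project model
S=env.get_state();P=S["tcp_pos"];y=-.162;R=np.array([[np.cos(y),-np.sin(y)],[np.sin(y),np.cos(y)]])
def sp(x,yy,z): return np.r_[P[:2]+R@[x+.004,yy],P[2]-.0788+z]
pts=np.array([sp(-.066,.0065,0),sp(-.066,.0065,.013),sp(-.066,-.0065,.013),sp(-.066,-.0065,0),sp(.066,0,.003),sp(.012,.012,0)])
print(w2px(s,pts).round(1).tolist())
im=s["img"][150:180,235:295]; g=cv2.resize(im,None,fx=12,fy=12,interpolation=cv2.INTER_NEAREST)[:,:,::-1].copy()
for u in w2px(s,pts): cv2.circle(g,tuple(((u-[235,150]+.5)*12).astype(int).tolist()),3,(0,0,255),-1)
cv2.imwrite("pics/ov.png",np.clip(g.astype(float)*1.6,0,255).astype(np.uint8))
E
```

```text
side [[0.6318, -0.2747], [0.5429, -0.262], [0.629, -0.2927], [0.6341, -0.2572], [0.5396, -0.2743], [0.5462, -0.2498]] yaw -0.142 slot [ 0.5897 -0.2688] 0.0898
top [[0.6281, -0.2716], [0.5379, -0.2584]] yaw -0.146 slot [ 0.5854 -0.2654] 0.0912
[[283.3, 166.7], [283.6, 163.1], [284.6, 161.0], [284.4, 164.5], [244.0, 157.3], [258.9, 163.0]]
```

View pics/ov.png

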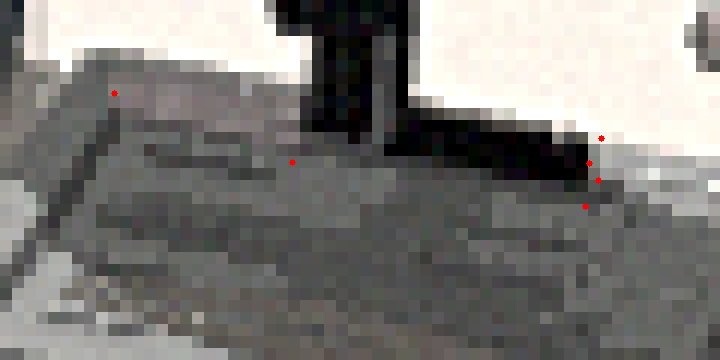

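```bash
cat > ov.py <<'E'
from h import *
s=read_camera("side"); t=read_camera("top")
def rot(y): return np.array([[np.cos(y),-np.sin(y)],[np.sin(y),np.cos(y)]])
def box(x0,x1,y0,y1,z0,z1):
    c=[(x,y,z) for z in(z0,z1) for x,y in((x0,y0),(x1,y0),(x1,y1),(x0,y1))]
    e=[(0,1),(1,2),(2,3),(3,0),(4,5),(5,6),(6,7),(7,4),(0,4),(1,5),(2,6),(3,7)]
    return [(c[i],c[j]) for i,j in e]
def draw(im,cam,segs,o,yaw,z0,b,f,sc=1.):
    # im full-size (any scale sc), crop b in px, zoom f
    g=cv2.resize(im[int(b[1]*sc):int(b[3]*sc),int(b[0]*sc):int(b[2]*sc)],None,fx=f/sc,fy=f/sc,interpolation=cv2.INTER_NEAREST)
    g=np.clip(g.astype(float)*1.7,0,255).astype(np.uint8)
    for a,c in segs:
        P=[np.r_[np.array(o)+rot(yaw)@[q[0],q[1]],z0+q[2]] for q in(a,c)]
        u=((w2px(cam,P)-[b[0],b[1]]+.5)*f).astype(int)
        cv2.line(g,tuple(u[0].tolist()),tuple(u[1].tolist()),(0,0,255),1)
    return g
SP=box(-.066,.012,-.0065,.0065,0,.013)+box(.012,.066,-.012,.012,0,.003)[:8]
TR=box(-.102,.102,-.077,.077,.0145,.0145)[:4]+box(-.06,.082,-.057,.057,.0145,.0145)[:4]
for x0,x1,h in((-.055,-.019,.009),(.034,.074,.015)):
    for k in(-1,1): y=-.024+k*h; TR+=[((x0,y,.0095),(x1,y,.0095)),((x0,y,.0025),(x1,y,.0025))]
E
cat > o1.py <<'E'
from ov import *
S0=cv2.imread("pics/side0.png");T0=cv2.imread("pics/top0.png")
a=draw(S0,s,SP,(.567,.031),-.237,0,(228,228,288,252),6,1.5)
b=draw(S0,s,TR,(.5805,-.2395),-.155,.025,(218,150,308,195),6,1.5) if 0 else draw(S0,s,TR,(.5805,-.2395),-.155,.025,(218,150,308,198),6,1.5)
c=draw(T0,t,TR,(.5805,-.2395),-.155,.025,(284,160,350,244),6,1.5)
c=cv2.resize(c,None,fx=.65,fy=.65)
H=max(a.shape[0]+b.shape[0],c.shape[0]);M=np.zeros((H,800,3),np.uint8)
M[:a.shape[0],:a.shape[1]]=a; M[a.shape[0]:a.shape[0]+b.shape[0],:b.shape[1]]=b
w=min(c.shape[1],800-b.shape[1]); M[:c.shape[0],b.shape[1]:b.shape[1]+w]=c[:,:w]
cv2.imwrite("pics/o1.png",M)
E
python3 o1.py
```

```text
(no output)
```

View pics/o1.png

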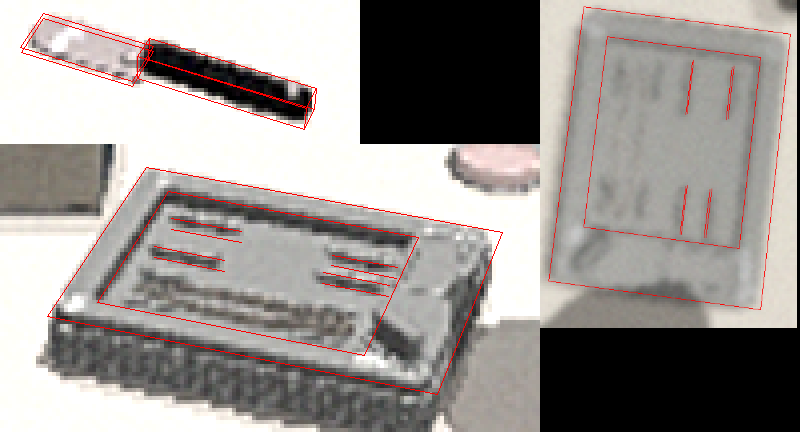

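Call:
servo_tool(
  deltas=[
    {"dx": 2, "dy": -5, "dz": -10, "rx": 0, "ry": 0, "rz": 0.008, "fingers": 1},
    {"dx": 0, "dy": 0, "dz": -10, "rx": 0, "ry": 0, "rz": 0, "fingers": 1},
    {"dx": 0, "dy": 0, "dz": 0, "rx": 0, "ry": 0, "rz": 0, "fingers": 1},
    {"dx": 0, "dy": 0, "dz": 0, "rx": 0, "ry": 0, "rz": 0, "fingers": 1},
  ],
)

```text
clock: 5.9
tcp_pos: [0.5836, -0.2663, 0.1169]
orientation: [-0.001, 0.078, 0.997, 0.001]
wrist_force: [0.8, 0.1, -0.4]
finger_gap: 0.0115
```

```bash
python3 - <<'E'
from ov import *
S=env.get_state();P=S["tcp_pos"];q=S["orientation"];yaw=2*np.arctan2(q[2],q[1])-np.pi
print(P,q,yaw,S["wrist_force"])
o=P[:2]+rot(yaw)@[.0035,0]; b=(222,148,304,196); im=s["img"][:,:,::-1]
a=draw(im,s,SP,o,yaw,P[2]-.0788,(235,150,295,180),10)
d=draw(im,s,TR,(.5805,-.2395),-.155,.025,b,7)
M=np.zeros((a.shape[0]//1+d.shape[0],max(a.shape[1],d.shape[1]),3),np.uint8)
M[:a.shape[0],:a.shape[1]]=a;M[a.shape[0]:,:d.shape[1]]=d
M=M[:, :800]; cv2.imwrite("pics/o2.png",cv2.resize(M,None,fx=.9,fy=.9,interpolation=cv2.INTER_AREA))
E
```

```text
[ 0.58414769 -0.26653925  0.11781494] [-1.08802541e-04  7.78688011e-02  9.96963602e-01  1.16634830e-04] -0.15589542234389686 [ 0.14718959 -0.09217007 -0.53537623]
```

View pics/o2.png

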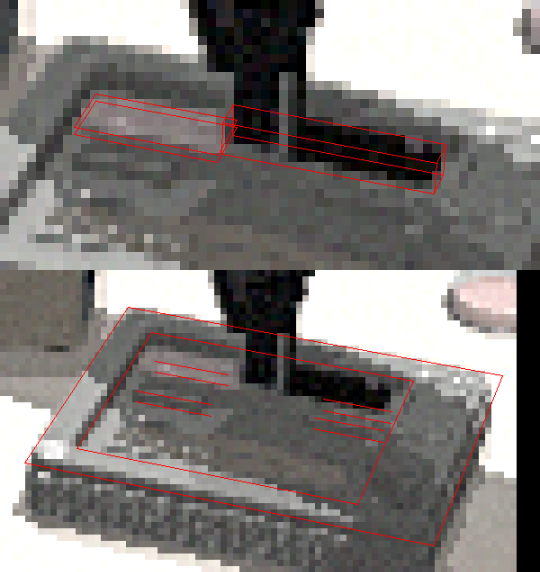

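The overlay in the side view matches the held spatula, with its handle end at about (440,165). The spatula lies in line with the ribs. Lowering it now.

Call:
servo_tool(
  deltas=[
    {"dx": 0, "dy": 1, "dz": -3, "rx": 0, "ry": 0, "rz": 0, "fingers": 1},
    {"dx": 0, "dy": 0, "dz": -3, "rx": 0, "ry": 0, "rz": 0, "fingers": 1},
    {"dx": 0, "dy": 0, "dz": -2, "rx": 0, "ry": 0, "rz": 0, "fingers": 1},
    {"dx": 0, "dy": 0, "dz": -2, "rx": 0, "ry": 0, "rz": 0, "fingers": 1},
    {"dx": 0, "dy": 0, "dz": 0, "rx": 0, "ry": 0, "rz": 0, "fingers": 1},
    {"dx": 0, "dy": 0, "dz": 0, "rx": 0, "ry": 0, "rz": 0, "fingers": 1},
  ],
)

```text
clock: 6.6
tcp_pos: [0.5842, -0.2655, 0.1079]
orientation: [-0.0, 0.078, 0.997, 0.0]
wrist_force: [-0.6, -0.4, 0.4]
finger_gap: 0.0119
```

Call:
servo_tool(
  deltas=[
    {"dx": 0, "dy": 0, "dz": -1, "rx": 0, "ry": 0, "rz": 0, "fingers": 1},
    {"dx": 0, "dy": 0, "dz": -0.5, "rx": 0, "ry": 0, "rz": 0, "fingers": 1},
    {"dx": 0, "dy": 0, "dz": 0, "rx": 0, "ry": 0, "rz": 0, "fingers": 1},
    {"dx": 0, "dy": 0, "dz": 0, "rx": 0, "ry": 0, "rz": 0, "fingers": 1},
  ],
)

```text
clock: 7.0
tcp_pos: [0.5842, -0.2655, 0.1064]
orientation: [0.0, 0.078, 0.997, 0.0]
wrist_force: [-0.2, 0.3, -1.5]
finger_gap: 0.0115
```

Call:
servo_tool(
  deltas=[
    {"dx": 0, "dy": 0, "dz": 0, "rx": 0, "ry": 0, "rz": 0, "fingers": 0.41},
    {"dx": 0, "dy": 0, "dz": 0, "rx": 0, "ry": 0, "rz": 0, "fingers": 0.41},
    {"dx": 0, "dy": 0, "dz": 0, "rx": 0, "ry": 0, "rz": 0, "fingers": 0.41},
    {"dx": 0, "dy": 0, "dz": 5, "rx": 0, "ry": 0, "rz": 0, "fingers": 0.41},
    {"dx": 0, "dy": 0, "dz": 15, "rx": 0, "ry": 0, "rz": 0, "fingers": 0.41},
    {"dx": 0, "dy": 0, "dz": 40, "rx": 0, "ry": 0, "rz": 0, "fingers": 0.41},
    {"dx": -10, "dy": 20, "dz": 50, "rx": 0, "ry": 0, "rz": -0.1, "fingers": 0.41},
    {"dx": -20, "dy": 40, "dz": 20, "rx": 0, "ry": 0, "rz": -0.1, "fingers": 0.41},
  ],
)

```text
clock: 7.8
tcp_pos: [0.5575, -0.2099, 0.2367]
orientation: [0.004, 0.18, 0.984, -0.001]
wrist_force: [1.1, 0.2, 1.6]
finger_gap: 0.0254
```

Call:
servo_tool(
  deltas=[
    {"dx": -20, "dy": 40, "dz": 0, "rx": 0, "ry": 0, "rz": -0.13, "fingers": 0.41},
    {"dx": -20, "dy": 40, "dz": 0, "rx": 0, "ry": 0, "rz": -0.13, "fingers": 0.41},
    {"dx": -20, "dy": 40, "dz": 0, "rx": 0, "ry": 0, "rz": -0.145, "fingers": 0.41},
    {"dx": -20, "dy": 40, "dz": 0, "rx": 0, "ry": 0, "rz": 0, "fingers": 0.41},
    {"dx": -10, "dy": 20, "dz": 0, "rx": 0, "ry": 0, "rz": 0, "fingers": 0.41},
    {"dx": 0, "dy": 0, "dz": 0, "rx": 0, "ry": 0, "rz": 0, "fingers": 0.41},
  ],
)

```text
clock: 8.4
tcp_pos: [0.4633, -0.0249, 0.2327]
orientation: [-0.0, 0.37, 0.929, 0.0]
wrist_force: [0.7, -0.4, 1.2]
finger_gap: 0.0252
```

```bash
python3 - <<'E'
from ov import *
S=env.get_state();print(S["tcp_pos"],S["orientation"])
G=[((-.078+.015*k,0,0),)for k in()]
c,sn=np.cos(-.605),np.sin(-.605)
def gp(a,b): return (-.078+c*a-sn*b,.05+sn*a+c*b,.033)
g4=[gp(-.015,-.005),gp(.015,-.005),gp(.015,.005),gp(-.015,.005)]
TG=TR+[(g4[i],g4[(i+1)%4]) for i in range(4)]
C=(.5805,-.2395)
a=draw(s["img"][:,:,::-1],s,TG[:8]+TG[-4:],C,-.155,.025,(220,150,306,198),9)[:,:500+270]
r=s["img"][150:198,220:306,::-1]
b=draw(t["img"][:,:,::-1],t,TG[:4]+TG[-4:],C,-.155,.025,(284,160,350,244),6)
b=cv2.resize(b,None,fx=.8,fy=.8)
M=np.zeros((a.shape[0]+150,a.shape[1],3),np.uint8)
a2=cv2.resize(a,None,fx=.6,fy=.6);M=np.zeros((max(b.shape[0],a2.shape[0]),a2.shape[1]+b.shape[1],3),np.uint8)
M[:a2.shape[0],:a2.shape[1]]=a2;M[:b.shape[0],a2.shape[1]:]=b
cv2.imwrite("pics/o3.png",M);print(M.shape)
E
```

```text
[ 0.46550137 -0.02715661  0.23278466] [9.93588404e-04 3.70754569e-01 9.28730349e-01 2.03470379e-05]
(403, 779, 3)
```

View pics/o3.png

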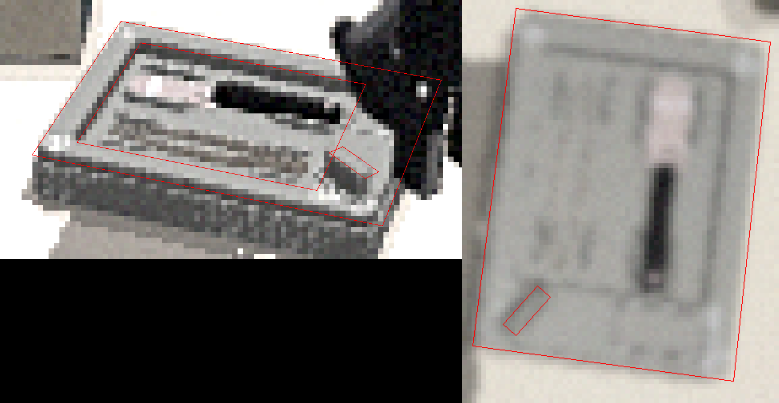

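The spatula lies flat between its ribs, with the blade in the wide end. The drawn grip rib agrees with the picture at about (527,310) in the top view. Now the grip.

Call:
servo_tool(
  deltas=[
    {"dx": 12, "dy": -38, "dz": 0, "rx": 0, "ry": 0, "rz": 0, "fingers": 0.3},
    {"dx": 11, "dy": -38, "dz": 0, "rx": 0, "ry": 0, "rz": 0, "fingers": 0.3},
    {"dx": 11, "dy": -38, "dz": 0, "rx": 0, "ry": 0, "rz": 0, "fingers": 0.3},
    {"dx": 11, "dy": -37, "dz": -10, "rx": 0, "ry": 0, "rz": 0, "fingers": 0.3},
    {"dx": 0, "dy": 0, "dz": -40, "rx": 0, "ry": 0, "rz": 0, "fingers": 0.3},
    {"dx": 0, "dy": 0, "dz": -30, "rx": 0, "ry": 0, "rz": 0, "fingers": 0.3},
    {"dx": 0, "dy": 0, "dz": 0, "rx": 0, "ry": 0, "rz": 0, "fingers": 0.3},
    {"dx": 0, "dy": 0, "dz": 0, "rx": 0, "ry": 0, "rz": 0, "fingers": 0.3},
  ],
)

```text
clock: 9.3
tcp_pos: [0.5101, -0.1793, 0.152]
orientation: [-0.001, 0.372, 0.928, 0.0]
wrist_force: [1.0, 0.1, 0.4]
finger_gap: 0.0297
```

```bash
python3 - <<'E'
from h import *
S=env.get_state();print(S["tcp_pos"],S["orientation"],S["wrist_force"])
s=read_camera("side");t=read_camera("top")
P=S["tcp_pos"]
a=cv2.resize(s["img"][140:200,250:320],None,fx=6,fy=6,interpolation=cv2.INTER_CUBIC);b=cv2.resize(t["img"][170:240,270:340],None,fx=5,fy=5,interpolation=cv2.INTER_CUBIC)
b=cv2.copyMakeBorder(b,0,10,0,0,cv2.BORDER_CONSTANT)
cv2.imwrite("pics/g.png",np.clip(1.6*np.hstack([a,b])[:,:,::-1].astype(float),0,255).astype(np.uint8))
E
```

```text
[ 0.51011635 -0.17930315  0.15203327] [-5.25197037e-04  3.71941489e-01  9.28256027e-01  4.38778526e-05] [0.95592957 0.08820058 0.38091549]
```

View pics/g.png

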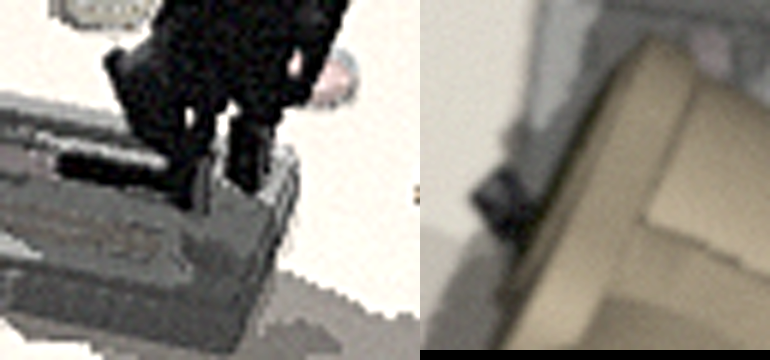

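The side view shows the open fingers straddling the rib at about (210,245). I'll lower and pinch.

Call:
servo_tool(
  newtons=40,
  deltas=[
    {"dx": 1, "dy": 1, "dz": -12, "rx": 0, "ry": 0, "rz": 0, "fingers": 0.3},
    {"dx": 0, "dy": 0, "dz": -12, "rx": 0, "ry": 0, "rz": 0, "fingers": 0.3},
    {"dx": 0, "dy": 0, "dz": -8, "rx": 0, "ry": 0, "rz": 0, "fingers": 0.3},
    {"dx": 0, "dy": 0, "dz": -5, "rx": 0, "ry": 0, "rz": 0, "fingers": 0.3},
    {"dx": 0, "dy": 0, "dz": 0, "rx": 0, "ry": 0, "rz": 0, "fingers": 0.3},
    {"dx": 0, "dy": 0, "dz": 0, "rx": 0, "ry": 0, "rz": 0, "fingers": 0.3},
  ],
)

```text
clock: 10.0
tcp_pos: [0.511, -0.1772, 0.115]
orientation: [-0.0, 0.371, 0.929, 0.0]
wrist_force: [-0.4, 0.6, 0.1]
finger_gap: 0.0298
```

Call:
servo_tool(
  newtons=30,
  deltas=[
    {"dx": 0, "dy": 0, "dz": 0, "rx": 0, "ry": 0, "rz": 0, "fingers": 0.6},
    {"dx": 0, "dy": 0, "dz": 0, "rx": 0, "ry": 0, "rz": 0, "fingers": 0.65},
    {"dx": 0, "dy": 0, "dz": 0, "rx": 0, "ry": 0, "rz": 0, "fingers": 0.7},
    {"dx": 0, "dy": 0, "dz": 0, "rx": 0, "ry": 0, "rz": 0, "fingers": 0.75},
    {"dx": 0, "dy": 0, "dz": 0, "rx": 0, "ry": 0, "rz": 0, "fingers": 1},
    {"dx": 0, "dy": 0, "dz": 0, "rx": 0, "ry": 0, "rz": 0, "fingers": 1},
    {"dx": 0, "dy": 0, "dz": 0, "rx": 0, "ry": 0, "rz": 0, "fingers": 1},
  ],
)

```text
clock: 10.7
tcp_pos: [0.5112, -0.1774, 0.1154]
orientation: [0.0, 0.371, 0.928, -0.0]
wrist_force: [-0.6, -0.0, 3.8]
finger_gap: 0.009
```

Call:
servo_tool(
  newtons=100,
  deltas=[
    {"dx": 0, "dy": 0, "dz": 0, "rx": 0, "ry": 0, "rz": 0, "fingers": 1},
    {"dx": 0, "dy": 0, "dz": 0, "rx": 0, "ry": 0, "rz": 0, "fingers": 1},
    {"dx": 0, "dy": 0, "dz": 0, "rx": 0, "ry": 0, "rz": 0, "fingers": 1},
  ],
)

```text
clock: 11.0
tcp_pos: [0.5112, -0.1774, 0.1156]
orientation: [0.0, 0.371, 0.929, -0.0]
wrist_force: [-1.0, 0.0, 5.6]
finger_gap: 0.0072
```

Call:
servo_tool(
  deltas=[
    {"dx": 0.63, "dy": -0.6, "dz": 2.06, "rx": 0.0069, "ry": 0.0072, "rz": 0, "fingers": 1},
    {"dx": 0.63, "dy": -0.6, "dz": 2.06, "rx": 0.0069, "ry": 0.0072, "rz": 0, "fingers": 1},
    {"dx": 0.63, "dy": -0.6, "dz": 2.06, "rx": 0.0069, "ry": 0.0072, "rz": 0, "fingers": 1},
    {"dx": 0.63, "dy": -0.6, "dz": 2.06, "rx": 0.0069, "ry": 0.0072, "rz": 0, "fingers": 1},
    {"dx": 0, "dy": 0, "dz": 0, "rx": 0, "ry": 0, "rz": 0, "fingers": 1},
  ],
)

```text
clock: 11.5
tcp_pos: [0.514, -0.1801, 0.1234]
orientation: [-0.019, 0.371, 0.928, 0.007]
wrist_force: [0.6, -1.1, -0.5]
finger_gap: 0.0075
```

Call:
servo_tool(
  deltas=[
    {"dx": 0.65, "dy": -0.62, "dz": 2.05, "rx": 0.0069, "ry": 0.0072, "rz": 0, "fingers": 1},
    {"dx": 0.67, "dy": -0.64, "dz": 2.04, "rx": 0.0069, "ry": 0.0072, "rz": 0, "fingers": 1},
    {"dx": 0.68, "dy": -0.65, "dz": 2.03, "rx": 0.0069, "ry": 0.0072, "rz": 0, "fingers": 1},
    {"dx": 0.7, "dy": -0.66, "dz": 2.02, "rx": 0.0069, "ry": 0.0072, "rz": 0, "fingers": 1},
    {"dx": 0.71, "dy": -0.67, "dz": 2.01, "rx": 0.0069, "ry": 0.0072, "rz": 0, "fingers": 1},
    {"dx": 0.73, "dy": -0.69, "dz": 2.0, "rx": 0.0069, "ry": 0.0072, "rz": 0, "fingers": 1},
    {"dx": 0, "dy": 0, "dz": 0, "rx": 0, "ry": 0, "rz": 0, "fingers": 1},
  ],
)

```text
clock: 12.2
tcp_pos: [0.5181, -0.184, 0.1357]
orientation: [-0.046, 0.371, 0.927, 0.019]
wrist_force: [1.8, -1.6, -1.3]
finger_gap: 0.0078
```

```bash
python3 - <<'E'
from h import *
S=env.get_state();print(S["tcp_pos"],S["wrist_force"],S["ft_torque"])
s=read_camera("side"); im=s["img"][140:200,215:315]
cv2.imwrite("pics/peel.png",np.clip(1.7*cv2.resize(im,None,fx=6,fy=6,interpolation=cv2.INTER_CUBIC)[:,:,::-1].astype(float),0,255).astype(np.uint8))
E
```

```text
[ 0.51813001 -0.18397833  0.13571823] [ 1.7525439  -1.57458897 -1.34697402] [-0.56937812 -0.40431422 -0.10394412]
```

View pics/peel.png

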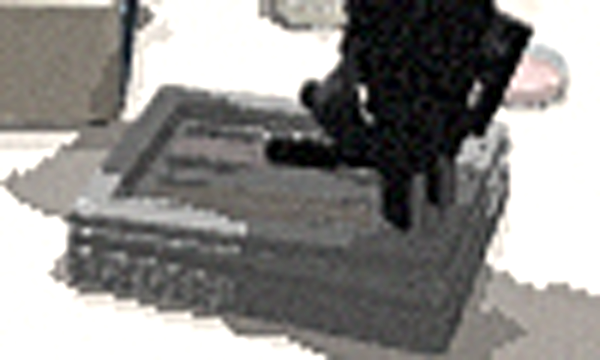

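The fingers (400,225) still hold the corner and the far edge still sits on the block. The wrist moment shows the tray resisting. I'll carry on peeling.

Call:
servo_tool(
  deltas=[
    {"dx": 0.74, "dy": -0.7, "dz": 2.0, "rx": 0.0069, "ry": 0.0072, "rz": 0, "fingers": 1},
    {"dx": 0.74, "dy": -0.71, "dz": 1.99, "rx": 0.0069, "ry": 0.0072, "rz": 0, "fingers": 1},
    {"dx": 0.76, "dy": -0.72, "dz": 1.98, "rx": 0.0069, "ry": 0.0072, "rz": 0, "fingers": 1},
    {"dx": 0.77, "dy": -0.73, "dz": 1.97, "rx": 0.0069, "ry": 0.0072, "rz": 0, "fingers": 1},
    {"dx": 0.78, "dy": -0.74, "dz": 1.96, "rx": 0.0069, "ry": 0.0072, "rz": 0, "fingers": 1},
    {"dx": 0.8, "dy": -0.76, "dz": 1.95, "rx": 0.0069, "ry": 0.0072, "rz": 0, "fingers": 1},
    {"dx": 0.81, "dy": -0.77, "dz": 1.94, "rx": 0.0069, "ry": 0.0072, "rz": 0, "fingers": 1},
    {"dx": 0, "dy": 0, "dz": 0, "rx": 0, "ry": 0, "rz": 0, "fingers": 1},
  ],
)

```text
clock: 13.05
tcp_pos: [0.5234, -0.1889, 0.1494]
orientation: [-0.079, 0.37, 0.925, 0.032]
wrist_force: [0.9, -1.2, 0.5]
finger_gap: 0.0071
```

Call:
servo_tool(
  deltas=[
    {"dx": 0.82, "dy": -0.78, "dz": 1.93, "rx": 0.0069, "ry": 0.0072, "rz": 0, "fingers": 1},
    {"dx": 0.83, "dy": -0.79, "dz": 1.92, "rx": 0.0069, "ry": 0.0072, "rz": 0, "fingers": 1},
    {"dx": 0.85, "dy": -0.81, "dz": 1.91, "rx": 0.0069, "ry": 0.0072, "rz": 0, "fingers": 1},
    {"dx": 0.86, "dy": -0.82, "dz": 1.9, "rx": 0.0069, "ry": 0.0072, "rz": 0, "fingers": 1},
    {"dx": 0.87, "dy": -0.83, "dz": 1.89, "rx": 0.0069, "ry": 0.0072, "rz": 0, "fingers": 1},
    {"dx": 0.88, "dy": -0.84, "dz": 1.88, "rx": 0.0069, "ry": 0.0072, "rz": 0, "fingers": 1},
    {"dx": 0.89, "dy": -0.85, "dz": 1.87, "rx": 0.0069, "ry": 0.0072, "rz": 0, "fingers": 1},
    {"dx": 0, "dy": 0, "dz": 0, "rx": 0, "ry": 0, "rz": 0, "fingers": 1},
  ],
)

```text
clock: 13.85
tcp_pos: [0.5295, -0.1947, 0.1627]
orientation: [-0.111, 0.369, 0.922, 0.045]
wrist_force: [0.8, -0.6, -0.4]
finger_gap: 0.0072
```

```bash
python3 - <<'E'
from h import *
S=env.get_state();print(S["tcp_pos"],S["wrist_force"],S["ft_torque"],S["finger_gap"])
s=read_camera("side"); im=s["img"][130:200,215:325]
cv2.imwrite("pics/peel2.png",np.clip(1.7*cv2.resize(im,None,fx=6,fy=6,interpolation=cv2.INTER_CUBIC)[:,:,::-1].astype(float),0,255).astype(np.uint8))
E
```

```text
[ 0.52946202 -0.19470147  0.16267228] [ 0.77978794 -0.61689791 -0.40413734] [-0.64525101 -0.48043288  0.03051205] 0.007213751584391708
```

View pics/peel2.png

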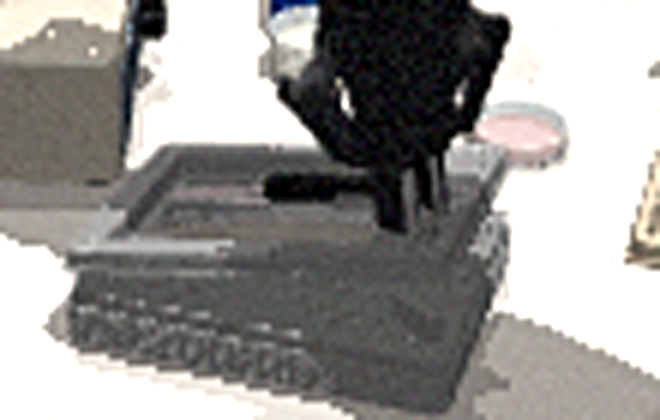

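The grip side is well clear. The block's rim line shows at (80,305)–(320,340) with the tilted tray above it. I'll lift clear now.

Call:
servo_tool(
  deltas=[
    {"dx": 0.3, "dy": -0.3, "dz": 1.5, "rx": 0.003, "ry": 0.003, "rz": 0, "fingers": 1},
    {"dx": 0, "dy": 0, "dz": 2, "rx": 0, "ry": 0, "rz": 0, "fingers": 1},
    {"dx": 0, "dy": 0, "dz": 3, "rx": 0, "ry": 0, "rz": 0, "fingers": 1},
    {"dx": 0, "dy": 0, "dz": 4, "rx": 0, "ry": 0, "rz": 0, "fingers": 1},
    {"dx": 0, "dy": 0, "dz": 6, "rx": 0, "ry": 0, "rz": 0, "fingers": 1},
    {"dx": 0, "dy": 0, "dz": 8, "rx": 0, "ry": 0, "rz": 0, "fingers": 1},
    {"dx": 0, "dy": 0, "dz": 10, "rx": 0, "ry": 0, "rz": 0, "fingers": 1},
    {"dx": 0, "dy": 0, "dz": 10, "rx": 0, "ry": 0, "rz": 0, "fingers": 1},
  ],
)

```text
clock: 14.7
tcp_pos: [0.5294, -0.1946, 0.2081]
orientation: [-0.113, 0.368, 0.922, 0.046]
wrist_force: [0.5, -0.2, -1.3]
finger_gap: 0.0072
```

Call:
servo_tool(
  deltas=[
    {"dx": 0, "dy": 0, "dz": 15, "rx": 0, "ry": 0, "rz": 0, "fingers": 1},
    {"dx": 0, "dy": 0, "dz": 15, "rx": -0.01, "ry": -0.0105, "rz": 0, "fingers": 1},
    {"dx": 0, "dy": 0, "dz": 15, "rx": -0.02, "ry": -0.021, "rz": 0, "fingers": 1},
    {"dx": 0, "dy": 0, "dz": 15, "rx": -0.03, "ry": -0.0315, "rz": 0, "fingers": 1},
    {"dx": 0, "dy": 0, "dz": 15, "rx": -0.04, "ry": -0.042, "rz": 0, "fingers": 1},
    {"dx": 0, "dy": 0, "dz": 10, "rx": -0.04, "ry": -0.042, "rz": 0, "fingers": 1},
    {"dx": 0, "dy": 0, "dz": 5, "rx": -0.02, "ry": -0.021, "rz": 0, "fingers": 1},
    {"dx": 0, "dy": 0, "dz": 0, "rx": -0.01, "ry": -0.01, "rz": 0, "fingers": 1},
  ],
)

```text
clock: 15.5
tcp_pos: [0.5293, -0.1944, 0.2988]
orientation: [0.003, 0.371, 0.929, -0.001]
wrist_force: [0.7, 0.5, -1.5]
finger_gap: 0.0072
```

```bash
python3 - <<'E'
from h import *
S=env.get_state();print(S["tcp_pos"],S["orientation"].round(4),S["wrist_force"],S["ft_torque"],S["finger_gap"],S["joint_pos"].round(2))
s=read_camera("side");t=read_camera("top")
for n,c in(("side",s),("top",t)):
  for k in("kit_tray","tray_stack","spatula","forceps"):
    for r in cut_out(k,n)[:2]: print(n,k,round(r["confidence"],2),r["extent"])
save(s,"lift.png",1)
cv2.imwrite("pics/lift_top.png",t["img"][:,:,::-1])
E
```

```text
[ 0.52932598 -0.19442737  0.298817  ] [ 3.200e-03  3.711e-01  9.286e-01 -5.000e-04] [ 0.70171692  0.51025109 -1.45607339] [ 0.0903866   0.08525001 -0.02785689] 0.0071840582373859305 [-0.49  0.29 -0.    1.28 -0.    0.27]
side kit_tray 0.95 [215.3, 100.0, 299.2, 131.6]
side tray_stack 0.84 [225.9, 155.4, 299.9, 197.5]
side spatula 0.63 [241.8, 113.2, 277.1, 113.1]
side forceps 0.7 [238.9, 114.3, 274.7, 126.5]
top kit_tray 0.7 [304.5, 137.3, 367.1, 193.9]
top tray_stack 0.92 [286.8, 161.9, 306.2, 234.0]
top forceps 0.49 [301.9, 142.7, 370.5, 222.8]
```

The weight on the wrist is about 1.5 N, so the tray and its contents are in hand. The stack still shows at its old place, (226..300, 155..198) in the side view. Carrying the tray to the notebook.

Call:
servo_tool(
  deltas=[
    {"dx": -0.6, "dy": 4, "dz": 1, "rx": -0.002, "ry": -0.002, "rz": 0.001, "fingers": 1},
    {"dx": -1.1, "dy": 8, "dz": 2, "rx": -0.002, "ry": -0.002, "rz": 0.002, "fingers": 1},
    {"dx": -1.8, "dy": 13, "dz": 3, "rx": 0, "ry": 0, "rz": 0.004, "fingers": 1},
    {"dx": -2.5, "dy": 18, "dz": 3, "rx": 0, "ry": 0, "rz": 0.006, "fingers": 1},
    {"dx": -3.1, "dy": 22, "dz": 3, "rx": 0, "ry": 0, "rz": 0.006, "fingers": 1},
    {"dx": -3.5, "dy": 25, "dz": 3, "rx": 0, "ry": 0, "rz": 0.008, "fingers": 1},
    {"dx": -3.5, "dy": 25, "dz": 3, "rx": 0, "ry": 0, "rz": 0.008, "fingers": 1},
    {"dx": -3.5, "dy": 25, "dz": 2, "rx": 0, "ry": 0, "rz": 0.008, "fingers": 1},
  ],
)

```text
clock: 16.8
tcp_pos: [0.5091, -0.0524, 0.3178]
orientation: [0.004, 0.35, 0.937, -0.001]
wrist_force: [0.1, -0.0, -1.7]
finger_gap: 0.0073
```

Call:
servo_tool(
  deltas=[
    {"dx": -3.5, "dy": 25, "dz": 0, "rx": 0, "ry": 0, "rz": 0.008, "fingers": 1},
    {"dx": -3.5, "dy": 25, "dz": 0, "rx": 0, "ry": 0, "rz": 0.008, "fingers": 1},
    {"dx": -3.5, "dy": 25, "dz": 0, "rx": 0, "ry": 0, "rz": 0.008, "fingers": 1},
    {"dx": -3.5, "dy": 25, "dz": 0, "rx": 0, "ry": 0, "rz": 0.008, "fingers": 1},
    {"dx": -3.5, "dy": 25, "dz": 0, "rx": 0, "ry": 0, "rz": 0.008, "fingers": 1},
    {"dx": -3.5, "dy": 25, "dz": 0, "rx": 0, "ry": 0, "rz": 0.008, "fingers": 1},
    {"dx": -3.5, "dy": 25, "dz": 0, "rx": 0, "ry": 0, "rz": 0.008, "fingers": 1},
    {"dx": -3.5, "dy": 25, "dz": 0, "rx": 0, "ry": 0, "rz": 0.008, "fingers": 1},
  ],
)

```text
clock: 17.6
tcp_pos: [0.4805, 0.1475, 0.3177]
orientation: [0.004, 0.32, 0.947, -0.001]
wrist_force: [1.1, 0.4, -0.6]
finger_gap: 0.0073
```

Call:
servo_tool(
  deltas=[
    {"dx": -3.5, "dy": 25, "dz": 0, "rx": 0, "ry": 0, "rz": 0.008, "fingers": 1},
    {"dx": -3.5, "dy": 25, "dz": 0, "rx": 0, "ry": 0, "rz": 0.008, "fingers": 1},
    {"dx": -3.5, "dy": 25, "dz": 0, "rx": 0, "ry": 0, "rz": 0.008, "fingers": 1},
    {"dx": -3.5, "dy": 25, "dz": 0, "rx": 0, "ry": 0, "rz": 0.008, "fingers": 1},
    {"dx": -3.2, "dy": 23, "dz": 0, "rx": 0, "ry": 0, "rz": 0.006, "fingers": 1},
    {"dx": -2.7, "dy": 19, "dz": 0, "rx": 0, "ry": 0, "rz": 0.004, "fingers": 1},
    {"dx": -2, "dy": 14, "dz": 0, "rx": 0, "ry": 0, "rz": 0.002, "fingers": 1},
    {"dx": -1.4, "dy": 10, "dz": 0, "rx": 0, "ry": 0, "rz": 0, "fingers": 1},
  ],
)

```text
clock: 18.4
tcp_pos: [0.4575, 0.3128, 0.3174]
orientation: [0.004, 0.299, 0.954, -0.001]
wrist_force: [0.3, -0.1, -1.1]
finger_gap: 0.0074
```

Call:
servo_tool(
  deltas=[
    {"dx": -1, "dy": 8, "dz": 0, "rx": 0, "ry": 0, "rz": 0, "fingers": 1},
    {"dx": -1, "dy": 5, "dz": 0, "rx": 0, "ry": 0, "rz": 0, "fingers": 1},
    {"dx": 0, "dy": 3, "dz": 0, "rx": 0, "ry": 0, "rz": 0, "fingers": 1},
    {"dx": 0, "dy": 0, "dz": 0, "rx": 0, "ry": 0, "rz": 0, "fingers": 1},
    {"dx": 0, "dy": 0, "dz": 0, "rx": 0, "ry": 0, "rz": 0, "fingers": 1},
  ],
)

```text
clock: 18.9
tcp_pos: [0.4567, 0.3268, 0.317]
orientation: [0.004, 0.3, 0.954, -0.001]
wrist_force: [-0.2, -0.1, -1.1]
finger_gap: 0.007
```

```bash
python3 - <<'E'
from ov import *
S=env.get_state();P=S["tcp_pos"];q=S["orientation"];print(P,q.round(4),S["wrist_force"],S["ft_torque"],S["finger_gap"])
ty=2*np.arctan2(q[2],q[1])-np.pi+.605; C=P[:2]-rot(ty)@[-.078,.05]; z0=P[2]-.0904
print("tray yaw",ty,"C",C,z0)
BX=box(-.102,.102,-.077,.077,.0145,.0145)[:4]+box(-.06,.082,-.057,.057,.0145,.0145)[:4]
ims=[]
for n,k in(("side",s),("top",t)):
    for nm in("kit_tray","spatula","forceps","lab_notebook","tray_stack"):
        for r in cut_out(nm,n)[:1]: print(n,nm,round(r["confidence"],2),r["extent"])
    pr=w2px(k,[np.r_[C+rot(ty)@p[0][:2],z0+.0145] for p in BX[:4]]); lo=pr.min(0);hi=pr.max(0);print(n,"pred",lo.round(0),hi.round(0))
    b=(max(0,int(lo[0])-18),max(0,int(lo[1])-18),min(512,int(hi[0])+18),min(384,int(hi[1])+18))
    f=400/max(b[2]-b[0],b[3]-b[1]); f=int(f) or 1
    ims.append(draw(k["img"][:,:,::-1],k,BX,C,ty,z0,b,f))
w=int(max(i.shape[1] for i in ims))
# third panel: stack vs first picture
a=s["img"][130:205,205:315,::-1];a0=cv2.resize(cv2.imread("pics/side0.png"),(512,384))[130:205,205:315]
st=np.clip(1.5*np.hstack([a0,a]).astype(float),0,255).astype(np.uint8);st=cv2.resize(st,None,fx=2.3,fy=2.3)
h=max(i.shape[0] for i in ims);M=np.zeros((h+st.shape[0],800,3),np.uint8);x=0
for i in ims:
    i=i[:, :800-x];M[:i.shape[0],x:x+i.shape[1]]=i;x+=i.shape[1]
M[h:,:st.shape[1]]=st[:,:800];cv2.imwrite("pics/fin.png",M[:600]);print(M.shape)
E
```

```text
[0.4567089  0.32681526 0.31705551] [ 0.004   0.3005  0.9538 -0.0011] [-0.08522014 -0.29232039 -0.55596178] [0.06224826 0.09737923 0.03987308] 0.007515531300912799
tray yaw -0.005440067355060307 C [0.53443574 0.27639168] 0.22665550866823658
side kit_tray 0.62 [184.0, 204.9, 314.3, 285.7]
side spatula 0.67 [216.3, 227.3, 281.9, 238.6]
side forceps 0.66 [211.3, 244.1, 277.2, 268.5]
side lab_notebook 0.74 [193.9, 285.9, 302.6, 360.6]
side tray_stack 0.74 [225.1, 151.4, 284.2, 197.2]
side pred [185. 206.] [317. 285.]
top kit_tray 0.63 [74.1, 167.6, 142.3, 260.8]
top spatula 0.86 [113.8, 185.3, 123.2, 240.7]
top forceps 0.59 [91.7, 212.5, 95.6, 236.3]
top lab_notebook 0.92 [142.5, 183.2, 163.4, 256.5]
top tray_stack 0.82 [287.5, 163.0, 348.9, 238.5]
top pred [ 71. 171.] [141. 261.]
(550, 800, 3)
```

View pics/fin.png

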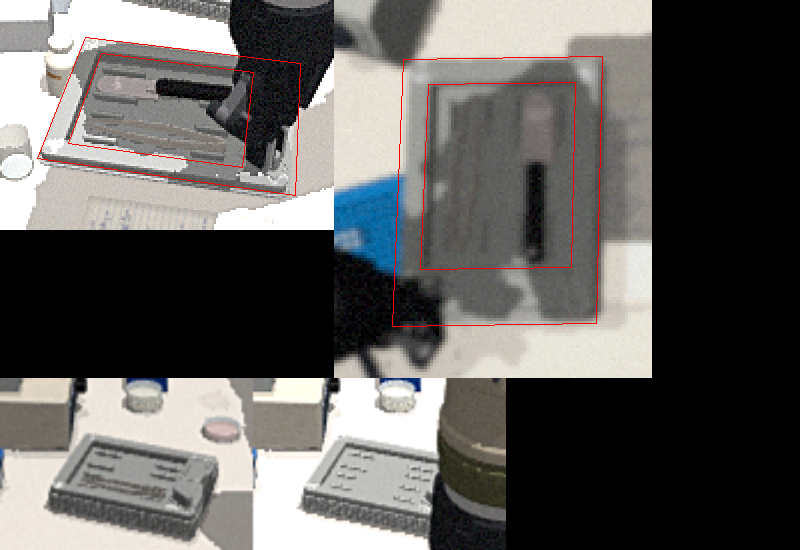

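The final picture shows the tray over the notebook, with spatula and forceps in their compartments. The drawn level outline nearly coincides with the tray (side view corners (40,157) and (290,188)). The block stands where it was. I'll check the tilt numerically.

```bash
cat > tilt.py <<'E'
from ov import *
from scipy.optimize import least_squares
from scipy.spatial.transform import Rotation as Ro
from scipy.ndimage import map_coordinates,gaussian_filter
S=env.get_state();P=S["tcp_pos"];q=S["orientation"]
ty=2*np.arctan2(q[2],q[1])-np.pi+.605; C=P[:2]-rot(ty)@[-.078,.05]; O=np.r_[C,P[2]-.0904]
r=.008
E=[((-.04,.077),(.085,.077)),((.102,-.06),(.102,.06)),((-.08,-.077),(.085,-.077)),((-.055,.057),(.075,.057)),((.082,-.05),(.082,.05)),((-.055,-.057),(.075,-.057))]
def W(p,v): return O+v[3:]+Ro.from_rotvec(v[:3]).apply(Ro.from_euler("z",ty).apply(p))
obs=[]
for nm,k in(("side",s),("top",t)):
    g=gaussian_filter(cv2.cvtColor(k["img"],cv2.COLOR_RGB2GRAY).astype(float),.7)
    for ei,(a,b) in enumerate(E):
        pts=np.array([np.r_[np.array(a)+f*(np.array(b)-a),.0145] for f in np.linspace(0,1,15)])
        u=w2px(k,W(pts,np.zeros(6))); d=u[-1]-u[0]; n=np.array([-d[1],d[0]])/np.linalg.norm(d)
        o=np.arange(-4,4.01,.25)
        L=[]
        for p,x in zip(pts,u):
            l=u_=x+o[:,None]*n; pr=map_coordinates(g,[l[:,1],l[:,0]],order=1,mode="nearest"); gr=np.abs(np.gradient(pr)); i=gr.argmax(); L.append(o[i])
            if gr[i]>1.5: obs.append((k,p,n,x+o[i]*n))
        print(nm,ei,np.round(L,1).tolist())
def f(v): return np.array([n@(w2px(k,W(p[None],v))[0]-x) for k,p,n,x in obs])
o=least_squares(f,np.zeros(6),loss="soft_l1",f_scale=.5)
print(len(obs),"rotvec deg",np.degrees(o.x[:3]).round(2),"shift mm",(1e3*o.x[3:]).round(1),"med res",np.median(abs(f(o.x))).round(2))
E
python3 tilt.py
```

```text
side 0 [-3.0, -2.8, -2.2, -3.2, 3.0, 3.0, 3.2, 2.8, 2.8, 3.2, 3.2, -0.5, 2.8, 3.0, 3.0]
side 1 [4.0, 0.8, 0.5, 1.2, -1.5, 0.8, 0.5, 0.8, 0.2, 1.0, 0.5, 0.5, 0.8, 0.5, 1.0]
side 2 [1.2, 2.8, 3.8, 2.0, 0.2, 0.5, 0.0, 0.2, 0.2, 0.8, 0.2, 0.5, 0.5, 0.0, 0.2]
side 3 [-3.2, 1.8, 4.0, 4.0, -1.8, 1.5, 1.8, 1.0, -0.5, 1.2, 1.5, 1.8, 2.0, 2.2, -2.5]
side 4 [2.0, -0.2, 2.2, -0.2, 2.2, 2.2, 2.8, 2.2, 2.2, 2.2, 0.0, 2.0, 2.5, 2.5, 2.2]
side 5 [-1.2, 3.2, -4.0, -3.8, 1.2, -4.0, -3.5, 1.5, -3.8, 1.5, -4.0, -4.0, 1.5, -4.0, 1.5]
top 0 [0.8, 2.2, 4.0, 1.0, 1.0, 2.0, -2.2, 2.5, 2.2, 2.2, 2.0, 2.0, 1.8, 1.5, 2.5]
top 1 [-0.2, -0.8, -0.8, -0.8, -1.0, -0.8, -0.8, -0.8, -0.5, -0.2, -0.5, -0.2, -0.2, -0.5, -0.2]
top 2 [1.5, 1.2, 1.2, 1.5, 1.2, 1.0, 2.0, 0.8, 1.8, 1.5, 1.2, 1.2, 1.0, -3.8, -2.0]
top 3 [0.0, 2.8, 0.0, 4.0, 0.2, 0.5, 0.2, 0.0, -1.0, 0.5, 0.5, 0.5, 0.2, 3.2, 0.8]
top 4 [0.5, 0.5, 0.8, -1.5, 4.0, 2.0, 1.0, 0.8, -3.0, -4.0, -4.0, -4.0, 1.0, -2.0, 0.2]
top 5 [-1.8, -4.0, -3.0, -4.0, 1.5, 1.5, -1.5, 1.2, -4.0, 1.0, -4.0, -2.8, -3.0, -3.0, 3.5]
144 rotvec deg [ 1.09 -1.22 -0.28] shift mm [ 0.7 -2.1 -0.3] med res 0.93
```

The rim edges seen cleanly (side edges 1 and 2, top edges 1 and 2) are offset by a near-constant amount, with no trend along their length. So the tray is level to within about 1°. The combined fit is unreliable because of cast shadows and outlier edges. Handing in.

```bash
python3 -c "
from h import *
S=env.get_state();print(S['clock'],abs(S['qvel']).max(),S['finger_gap']);print(job.hand_in())"
```

```text
19.6 0.020739659450889725 0.0070620117824161865
the job is handed in; nothing more can be done
None
```

The kit is made up and the job was handed in at 19.6 s. The spatula went flat into its compartment with the blade in the wide end. The tray was then peeled from its grip corner by about 14° about the far corner, lifted clear and levelled.

**Final position:** the arm holds the tray at about (0.534, 0.276), against a notebook middle measured at about (0.533, 0.278). Its underside is about 22.7 cm over the bench.

**Last checks:**
- **Contents:** the final picture shows the spatula and forceps lying in their compartments.
- **Stack:** the rest of the stack stands where it was in the first picture. The petri dish is hidden in that crop.
- **Grip:** it is steady, with the finger gap unchanged at about 7 mm. The wrist carried 1.1 to 1.5 N before and after the carry, though single readings were noisy (0.6 N in the last one).

**Level, where checks disagreed:** the hand itself is tilted 0.5° from vertical. The clean tray edges showed no tilt trend. An automatic edge fit, disturbed by shadows, suggested about 1.1° and −1.2° about the two level axes. I took the tray as level to within about 1° and did not correct it.

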